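# Move the fixture plate from its storage stand to the machine base

### The arm

A 6-joint arm with a two-finger parallel gripper is mounted at the origin on a cart in front of the work surface, level with it; the furniture and walls round the work are solid. World frame = base frame: x ahead of the robot, y to its left, z up, the work surface at z = 0. Lengths are in m, angles in rad, forces in N, time in s.
With the tool pointing down it reaches from about 0.225 to 0.725 m from the base axis. Payload 3.1 kg.
Tool frame: the origin (TCP) lies at the very end of the fingers, on their centre line; the grasp point (between the pads) lies behind it (ctrl.grasp_offset is the y of the grasp point in the tool frame, in m); y points along the fingers, z is the direction in which the jaws open and shut, and the axes are right-handed (so a half turn about y gives the same grasp; the last joint's range is limited). The gripper opens to 85 mm and grips with 20 to 120 N. Pads are 22 mm wide; open, the fingers measure 114 mm over their backs; the gripper's body (76 mm by 85 mm) begins 54 mm behind the grasp point. The pads swing forward as they close: fully open they stand 13 mm farther back than shut.
Start: joints at [1.205, 0.048, 0.099, 1.622, 0, 1.443], TCP at [0.124, 0.51, 0.231] pointing down, gripper open.
Joint ranges: [-2.91, 2.91], [-0.99, 1.94], [-1.21, 1.42], [-2.12, 2.29], [-1.49, 1.47], [-3.14, 3.14]. Speed limits (rad/s): [2.79, 2.79, 3.14, 3.14, 3.14, 3.14].

### API

Orientations are given as a unit quaternion [w, x, y, z].
In Python, from workcell import ctrl, eoat, solver, eyes, sign_off, readout gives the robot as it stands. Calls block until the motion is done:
- ctrl.movep(position, orientation): joint-space move of the TCP to a pose.
- ctrl.movel(position, frame=None, feed=0.15, guard=None): straight line of the TCP; frame=None keeps the orientation; feed is the mean speed in m/s. With guard (N) it stops when the force on the tool has changed by that much, and returns True; else False.
- ctrl.set_joints(angles): joint-space move.
- eoat.set_gripper(opening, squeeze=None): finger opening in m; squeeze is the grip in N (None keeps the last); returns when the fingers have stopped.
- ctrl.dwell(seconds).
- solver.ik(position, orientation): joint angles nearest the present ones, or None.
- eyes.read_camera(name): name is "scene" or "side" or "wrist"; returns the picture (384x512x3 uint8, red, green, blue); there is no depth.
- eyes.camera_info(name): a dict with "mtx" (3x3 intrinsics, pixels), "origin" and "attitude" of the camera in the world; the wrist camera has in their place "hand_eye" (4x4, takes a point from camera to tool coordinates, whose origin is the TCP and whose axes are the tool frame's). Camera axes: x right, y down, z forward; pixel columns grow to the right and rows downward; lengths in m; the calibration is good to about 2 mm. A picture is of the moment at which its call begins: read the wrist's pose just before it. camera_info takes no time and is no camera call.
A pose or a line that the arm cannot do raises ctrl.Unreachable and nothing moves.
- sign_off(): hands the job in, once; it reports no verdict.
Readings, each from a call of its own:
- readout.read_time_s(): time.
- readout.read_q(): joint angles.
- readout.read_qd(): joint speeds.
- readout.read_joint_torque(): joint torques, N m.
- readout.read_tool_pos(): TCP position.
- readout.read_eef_rot(): TCP orientation.
- readout.read_wrist_force(): force on the tool from outside, world axes, zero at the start.
- readout.read_wrist_torque(): the same for the moment, N m.
- readout.read_width(): finger opening in m.
Only numpy, scipy, OpenCV 4.12 (cv2) and the standard library are available. Lean on these libraries where they do the work, as an engineer would, in place of code of your own. Each camera call takes 0.05 s, during which the arm holds its last target.

### The job

Lift the fixture plate by its bridge handle straight up off the two dowels of its storage stand, carry it level to the machine base, and lower it in the gripper, large hole over large dowel, until it lies fully home and flat on the base; only then let go. Leave the hex-key holder, the brass weight and the reel of solder where they are.

Things in the scene. Friction and masses are not known exactly. Their poses are not given: they have to be found in the camera images.
- plate: Loose aluminium fixture plate, 150 (x) x 100 x 10 mm, 0.3 to 0.5 kg; two circuit boards fixed on top (6 mm high) beside a dark bridge handle. Origin: centre of its underside; x from large hole to small, z up. Through holes on the long centre line: 14 mm diameter at x = -52 mm, 10 mm at +52 mm, chamfered. Starts on the storage stand, dowels in its holes.
- plate_handle (a point): Centre of the handle bar, 44 mm above the plate's underside, over its centre. The bar runs along the plate's x: 80 mm long, 14 mm wide, 18 mm high (its underside 25 mm above the plate's top face), on 12 mm round posts at x = -32 and +32 mm. Grasp it across its width from above. Axes as the plate's.
- plate_hole_large (a point): Axis of the plate's 14 mm hole, at the underside of the plate.
- plate_hole_small (a point): Axis of the plate's 10 mm hole, at the underside of the plate.
- stand: Storage stand, fixed: narrow grey plastic beam 134 x 36 mm on two cross feet 104 mm long, straight ahead or ahead to the left. Origin under its centre on the bench; x from large dowel to small. Its top, 40 mm up, carries two upright steel dowels: 12 mm diameter at x = -52 mm, 8 mm at +52 mm, 18 mm tall, the upper 6 mm tapered.
- base: Machine base, fixed, beside the stand on whichever side is free: broad aluminium block 146 x 96 mm on a dark flange 170 x 116 x 10 mm. Origin under its centre on the bench; x from large dowel to small. Its flat top, 32 mm up, carries dowels like the stand's (12 mm at x = -52 mm, 8 mm at +52 mm, 18 mm tall). Seated, the plate's origin lies 32 mm above this origin, same axes.
- base_dowel_large (a point): Axis of the base's 12 mm dowel, at the level of the base's flat top.
- base_dowel_small (a point): Axis of the base's 8 mm dowel, at the level of the base's flat top.
- hex_keys: Bystander: red hex-key holder, 26 x 85 x 18 mm, lying loose near the bench's front edge, right of the work. Origin under its centre.
- weight: Bystander: turned brass hold-down weight, 40 mm across, 58 mm high, standing loose on the bench behind the work. Origin under its centre.
- solder_reel: Bystander: reel of solder wire, 72 mm across, 66 mm high, standing loose on the bench behind the work. Origin under its centre.

How it is judged:
By the outcome, as a careful person would: the job done as asked, in the order asked, and still so for the second after the job is handed in, with the robot touching nothing.
It also fails if it takes over 53 s, if anything falls off the work surface, if the arm or the gripper's body presses on something with over 40 N, if the wrist force passes 120 N, or if a joint passes its speed limit or range.

## Working session

There is one attempt and no reset: what is moved stays moved. The work goes in short steps, each a Python script; the robot and the scene stay as the last script left them, time stands still between calls to the robot, and variables do not carry over. Pictures are saved under pics/ and viewed, and the job is handed in when it is done.

```bash
mkdir -p pics; ls; python3 - <<'E'
from workcell import ctrl, eoat, solver, eyes, sign_off, readout
import cv2
for n in ["scene","side","wrist"]:
    im=eyes.read_camera(n); cv2.imwrite(f"pics/{n}0.png",im[:,:,::-1]); print(n,eyes.camera_info(n))
print(readout.read_time_s(),readout.read_tool_pos(),readout.read_eef_rot(),ctrl.grasp_offset,readout.read_wrist_force())
E
```

```text
pics
scene {'mtx': array([[364.41095686,   0.        , 258.54390275],
       [  0.        , 364.41095686, 188.94913667],
       [  0.        ,   0.        ,   1.        ]]), 'origin': array([ 0.02939964, -0.59274497,  0.65735804]), 'attitude': array([-0.43818232,  0.83559228, -0.29440765,  0.15200639])}
side {'mtx': array([[367.50958528,   0.        , 256.33625967],
       [  0.        , 367.50958528, 196.50768208],
       [  0.        ,   0.        ,   1.        ]]), 'origin': array([0.50814052, 0.79713784, 0.57922525]), 'attitude': array([ 0.02010772, -0.05508757,  0.8785183 , -0.4740956 ])}
wrist {'mtx': array([[280.67908562,   0.        , 252.85301101],
       [  0.        , 280.67908562, 191.08531255],
       [  0.        ,   0.        ,   1.        ]]), 'hand_eye': array([[ 2.01722189e-05,  9.58160683e-01,  2.86230859e-01,
        -7.26623702e-02],
       [-4.22945674e-04, -2.86230825e-01,  9.58160600e-01,
        -1.43059675e-01],
       [ 9.99999910e-01, -1.40388329e-04,  3.99476005e-04,
        -2.80262319e-04],
       [ 0.00000000e+00,  0.00000000e+00,  0.00000000e+00,
         1.00000000e+00]])}
0.15 [0.12352302 0.50977584 0.23038677] [-0.70149168  0.70273614 -0.08403643  0.08372108] -0.0187 [-0.56720543  0.12458808  0.46192147]
```

View pics/scene0.png

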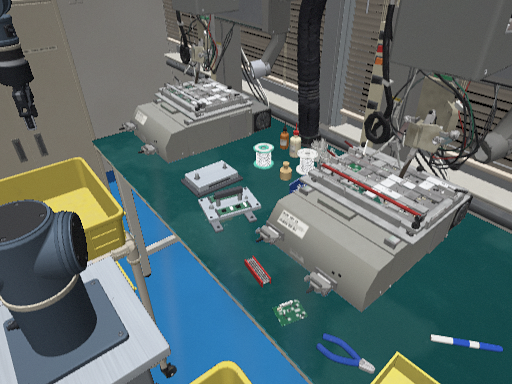

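View pics/side0.png

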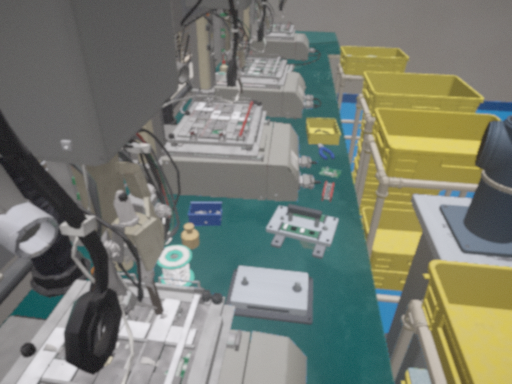

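View pics/wrist0.png

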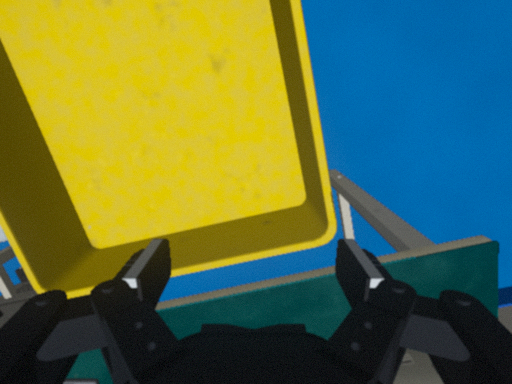

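```bash
cat > h.py <<'E'
import numpy as np
from scipy.spatial.transform import Rotation as R
from workcell import ctrl, eoat, solver, eyes, sign_off, readout
import cv2
def rot(q): return R.from_quat([q[1],q[2],q[3],q[0]])
def quat(r):
    a=r.as_quat(); return np.array([a[3],a[0],a[1],a[2]])
def campose(name,tp=None,tq=None):
    i=eyes.camera_info(name); K=np.array(i["mtx"])
    if "hand_eye" in i:
        T=np.eye(4);T[:3,:3]=rot(tq).as_matrix();T[:3,3]=tp
        M=T@i["hand_eye"]; return K,M[:3,3],M[:3,:3]
    return K,np.array(i["origin"]),rot(i["attitude"]).as_matrix()
def ray(cp,u,v):
    K,o,A=cp; d=A@np.linalg.solve(K,[u,v,1.]); return o,d/np.linalg.norm(d)
def onz(cp,u,v,z):
    o,d=ray(cp,u,v); return o+d*(z-o[2])/d[2]
def proj(cp,p):
    K,o,A=cp; c=K@(A.T@(np.asarray(p)-o)); return c[:2]/c[2]
def tri(a,b):
    (o1,d1),(o2,d2)=a,b
    s=np.linalg.lstsq(np.c_[d1,-d2],o2-o1,rcond=None)[0]
    p,q=o1+s[0]*d1,o2+s[1]*d2; return (p+q)/2,np.linalg.norm(p-q)
def tool(yaw):
    # y down, tool z (jaw) along world angle yaw
    z=np.array([np.cos(yaw),np.sin(yaw),0]);y=np.array([0,0,-1.]);x=np.cross(y,z)
    return R.from_matrix(np.c_[x,y,z])
E
python3 - <<'E'
import cv2
a=cv2.imread('pics/scene0.png')[140:250,160:330];b=cv2.imread('pics/side0.png')[180:335,150:350]
cv2.imwrite('pics/sc_z.png',cv2.resize(a,None,fx=4.5,fy=4.5,interpolation=cv2.INTER_CUBIC))
cv2.imwrite('pics/si_z.png',cv2.resize(b,None,fx=3.8,fy=3.8,interpolation=cv2.INTER_CUBIC))
from h import *
s=campose("scene");d=campose("side")
print(onz(s,215,172,.04),onz(s,229,200,.06),onz(d,246,281,.05),onz(d,298,285,.05),onz(d,303,218,.07))
print(rot(readout.read_eef_rot()).as_matrix())
E
```

```text
[0.53561431 0.26523222 0.04      ] [0.46948051 0.09070866 0.06      ] [0.57775687 0.29628286 0.05      ] [0.47722899 0.2933656  0.05      ] [0.47135354 0.10235661 0.07      ]
[[ 9.71857317e-01 -6.51595212e-04  2.35569375e-01]
 [-2.35570160e-01 -1.69461074e-03  9.71855868e-01]
 [-2.34058238e-04 -9.99998352e-01 -1.80041624e-03]]
```

View pics/sc_z.png

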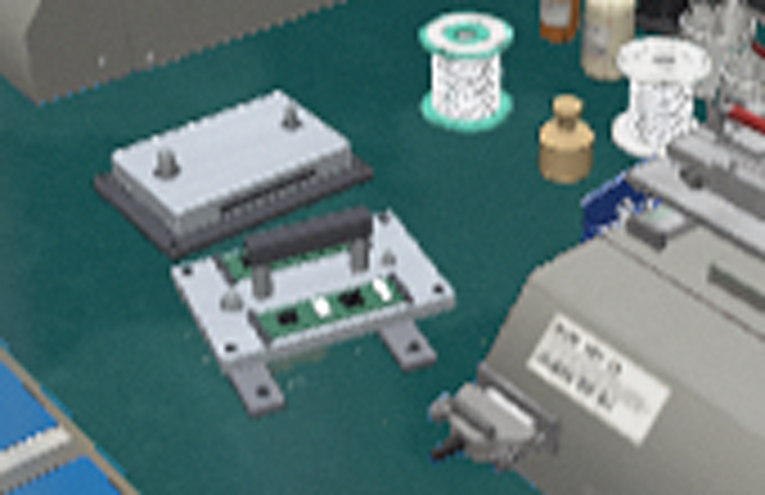

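View pics/si_z.png

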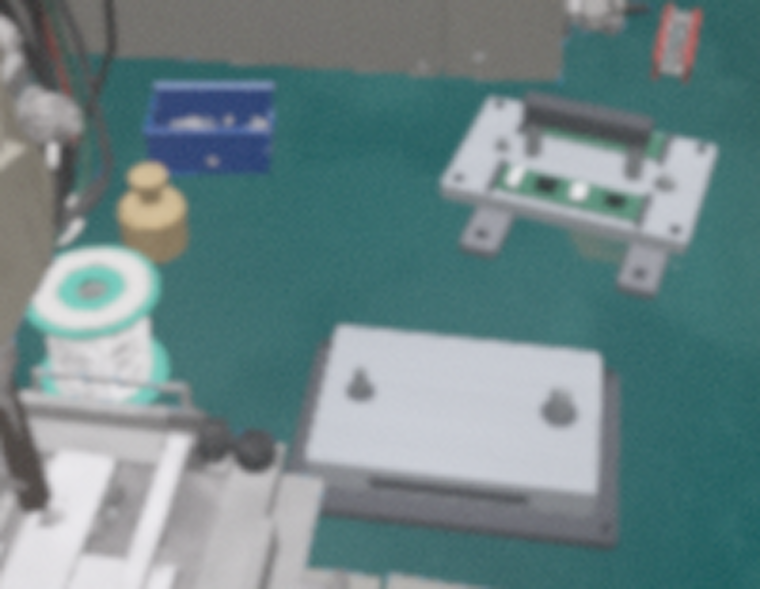

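```bash
python3 - <<'E'
from h import *
s=campose("scene");d=campose("side")
f=lambda u,v:(160+u/4.5,140+v/4.5)
g=lambda u,v:(150+u/3.8,180+v/3.8)
print("mach corner",onz(s,*f(40,100),0),onz(s,128,127,.05))
L=tri(ray(s,*f(232,296)),ray(d,*g(665,180)));S=tri(ray(s,*f(388,256)),ray(d,*g(502,143)))
print("plate dowels",L,S)
L2=tri(ray(s,*f(166,160)),ray(d,*g(560,405)));S2=tri(ray(s,*f(291,115)),ray(d,*g(361,383)))
print("base dowels",L2,S2)
for a,b in((L,S),(L2,S2)):
    v=b[0]-a[0];print(np.linalg.norm(v[:2]),np.degrees(np.arctan2(v[1],v[0])))
E
```

```text
mach corner [0.47710816 0.47895864 0.        ] [0.44519679 0.74197668 0.05      ]
plate dowels (array([0.42053698, 0.10722366, 0.05275806]), np.float64(0.0037033488773762367)) (array([0.52093351, 0.08176894, 0.05148534]), np.float64(0.002003270590717202))
base dowels (array([0.47919806, 0.28570462, 0.03836221]), np.float64(0.003325024237993808)) (array([0.58294132, 0.28264085, 0.03694346]), np.float64(0.003047117103078025))
0.10357319533520673 -14.227078861957855
0.10378848992256792 -1.691582143010945
```

```bash
cat >> h.py <<'E'
def view(c,yawdeg,z,name,sh=0.04):
    t=np.radians(yawdeg); q=quat(tool(t+np.pi/2))
    p=np.array([c[0]+sh*np.cos(t),c[1]+sh*np.sin(t),z])
    ctrl.movep(p,q); ctrl.dwell(.2)
    tp,tq=readout.read_tool_pos(),readout.read_eef_rot()
    im=eyes.read_camera("wrist")
    cv2.imwrite(f"pics/{name}.png",im[:,:,::-1]); np.savez(f"pics/{name}.npz",tp=tp,tq=tq,f=readout.read_wrist_force())
    print(name,tp,p,readout.read_time_s(),readout.read_wrist_force())
E
python3 - <<'E'
from h import *
view((.531,.284),-1.7,.182,"base1")
view((.471,.0945),-14.2,.20,"plate1")
for n in("base1","plate1"):
    im=cv2.imread(f"pics/{n}.png"); cv2.imwrite(f"pics/{n}z.png",cv2.resize(im,(800,600)))
E
```

```text
base1 [0.57044285 0.28378534 0.18232734] [0.57098239 0.28281335 0.182     ] 2.2333 [ 1.27930928 -0.35020265 -0.11330433]
plate1 [0.51015442 0.08594802 0.19964595] [0.50977781 0.0846877  0.2       ] 3.325 [-0.10442956  0.06718221 -0.76128487]
```

View pics/base1z.png

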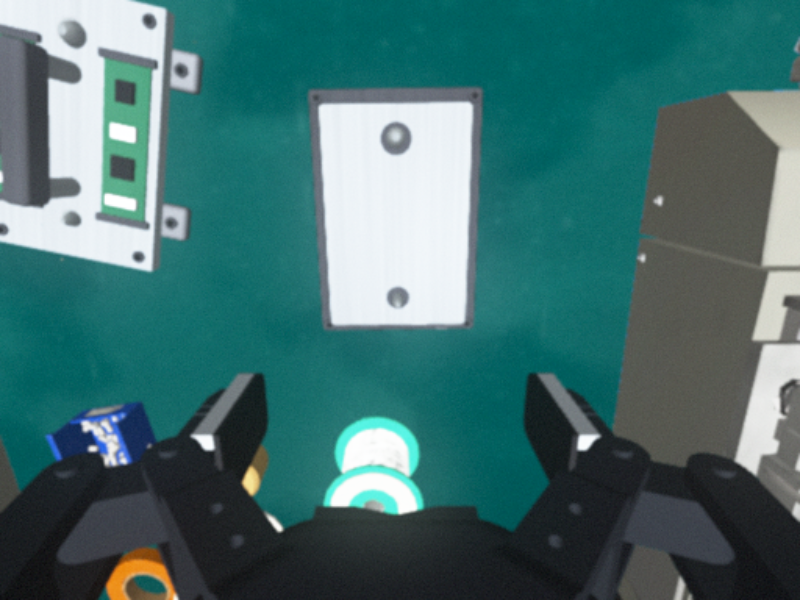

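View pics/plate1z.png

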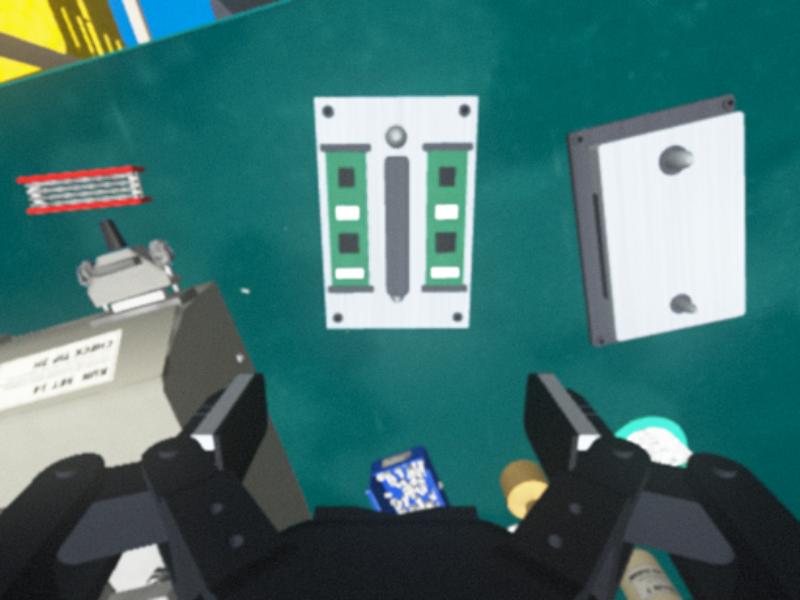

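```bash
cat >> h.py <<'E'
def face(name,z,c0,thr=165):
    im=cv2.imread(f"pics/{name}.png"); d=np.load(f"pics/{name}.npz"); cp=campose("wrist",d["tp"],d["tq"])
    m=((im.min(2)>thr)*255).astype(np.uint8)
    u=proj(cp,[c0[0],c0[1],z])
    cs,_=cv2.findContours(m,cv2.RETR_EXTERNAL,cv2.CHAIN_APPROX_NONE)
    cs=[c for c in cs if cv2.contourArea(c)>3000 and cv2.pointPolygonTest(cv2.convexHull(c),tuple(map(float,u)),False)>0]
    c=max(cs,key=cv2.contourArea)[:,0]
    P=np.array([onz(cp,*p,z)[:2]*1000 for p in c])
    (cx,cy),(w,h),a=cv2.minAreaRect(P.astype(np.float32))
    # refine: fit a line to each side's contour points
    r=np.radians(a); ax=np.array([[np.cos(r),np.sin(r)],[-np.sin(r),np.cos(r)]])
    if w<h: ax=np.array([ax[1],-ax[0]]); w,h=h,w
    if ax[0][0]<0: ax=-ax
    L=(P-[cx,cy])@ax.T; lines=[]
    for k,s,H,W in((0,-1,w,h),(0,1,w,h),(1,-1,h,w),(1,1,h,w)):
        sel=(abs(L[:,k]*s-H/2)<3.5)&(abs(L[:,1-k])<W*.4)
        lines.append((np.polyfit(L[sel,1-k],L[sel,k],1),sel.sum()))
    b=[l[0][1] for l in lines]; sl=[l[0][0] for l in lines]
    yaw0=np.degrees(np.arctan2(ax[0][1],ax[0][0]))
    yaw=yaw0+np.degrees((sl[2]+sl[3])/2)
    cen=np.array([cx,cy])+np.array([(b[0]+b[1])/2,(b[2]+b[3])/2])@ax
    print(name,"cen",cen,"size",b[1]-b[0],b[3]-b[2],"yaw",yaw,"slopes deg",np.degrees(sl),[l[1] for l in lines])
    return cen/1000,yaw,cp
E
python3 - <<'E'
from h import *
print(readout.read_tool_pos(),readout.read_time_s(),R.from_matrix(rot(readout.read_eef_rot()).as_matrix()).as_matrix()[:,2],tool(np.radians(75.8)).as_matrix()[:,2])
for t in(140,165,185):
    face("base1",.032,(.531,.284),t)
    face("plate1",.050,(.471,.0945),t)
# dowel/bar blobs
for n,z,c in(("base1",.032,(.531,.284)),("plate1",.05,(.471,.0945))):
    im=cv2.imread(f"pics/{n}.png")[50:220,190:320]; cv2.imwrite(f"pics/{n}c.png",cv2.resize(im,None,fx=3.5,fy=3.5,interpolation=cv2.INTER_CUBIC))
E
```

```text
[0.51007499 0.08582772 0.19963168] 3.325 [2.43334530e-01 9.69942423e-01 5.55715384e-05] [2.45307386e-01 9.69445350e-01 5.55111512e-17]
base1 cen [531.7602705  285.62688729] size 144.65529126015022 95.01586352505294 yaw -0.833368855450679 slopes deg [-0.17870691  0.47517809 -0.04505713 -0.00092252] [np.int64(80), np.int64(70), np.int64(114), np.int64(114)]
plate1 cen [472.08315994  96.21606138] size 149.76167471078367 99.76870751557288 yaw -13.573692440431453 slopes deg [9.11457866e-02 4.63844216e-01 1.16704765e-04 9.89278577e-02] [np.int64(84), np.int64(73), np.int64(118), np.int64(119)]
base1 cen [531.78938484 285.65995606] size 144.32733811991258 94.53699994747745 yaw -0.835356292035432 slopes deg [-0.02229969  0.70186778  0.02842347  0.14665863] [np.int64(79), np.int64(68), np.int64(113), np.int64(114)]
plate1 cen [472.13631035  96.24169706] size 149.66874519557842 99.51146809386154 yaw -13.500794082542578 slopes deg [0.41605739 0.43300431 0.16551694 0.14100036] [np.int64(84), np.int64(73), np.int64(118), np.int64(118)]
base1 cen [531.78410817 285.56200553] size 143.8510254888897 94.1004671794441 yaw -0.9051067751159422 slopes deg [ 0.46246157 -0.00360464  0.02989795 -0.04041362] [np.int64(79), np.int64(68), np.int64(113), np.int64(113)]
plate1 cen [472.2156458   96.01283148] size 149.40389524005613 98.85141415335795 yaw -13.626750709628668 slopes deg [-0.13438741  0.4427171   0.08745777 -0.05227816] [np.int64(83), np.int64(72), np.int64(118), np.int64(118)]
```

View pics/base1c.png

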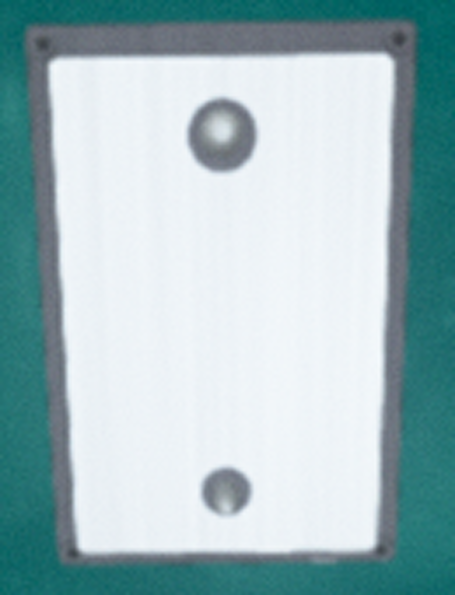

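View pics/plate1c.png

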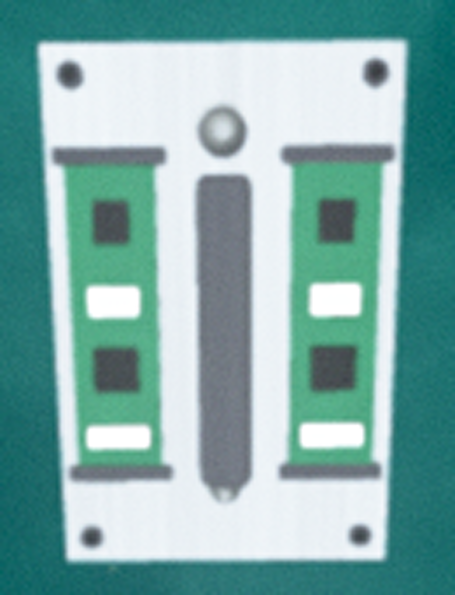

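```bash
python3 - <<'E'
from h import *
cb,yb,cpb=face("base1",.032,(.531,.284),160); cpl,yp,cpp=face("plate1",.05,(.471,.0945),160)
def loc(c,y,p):
    t=np.radians(y);d=(p[:2]-c)*1000;return np.round([d@[np.cos(t),np.sin(t)],d@[-np.sin(t),np.cos(t)]],2)
def blobs(n,lo,hi,hull):
    im=cv2.imread(f"pics/{n}.png").astype(int); m=((im.max(2)<hi)&(im.max(2)-im.min(2)<30)).astype(np.uint8)*255
    cs,_=cv2.findContours(m,cv2.RETR_EXTERNAL,cv2.CHAIN_APPROX_NONE)
    for c in cs:
        x,y,w,h=cv2.boundingRect(c)
        if 190<x<320 and 50<y<215 and cv2.contourArea(c)>60 and w<60: yield c,(x,y,w,h)
for c,b in blobs("base1",0,195,1):
    h=cv2.convexHull(c);M=cv2.moments(h);u=M['m10']/M['m00'],M['m01']/M['m00']
    print("base",b,u,[loc(cb,yb,onz(cpb,*u,z)) for z in(.032,.04,.05)])
for c,b in blobs("plate1",0,150,1):
    h=cv2.convexHull(c);M=cv2.moments(h);u=M['m10']/M['m00'],M['m01']/M['m00']
    z=.093 if b[3]>60 else .056
    print("plate",b,u,loc(cpl,yp,onz(cpp,*u,z)),loc(cpl,yp,onz(cpp,*u,.05)))
E
```

```text
base1 cen [531.78885726 285.63671631] size 144.32699001509127 94.61795939979714 yaw -0.8396973324580577 slopes deg [-0.01026213  0.7139088   0.02195502  0.12036662] [np.int64(79), np.int64(69), np.int64(113), np.int64(114)]
plate1 cen [472.13227001  96.22506565] size 149.66874504139594 99.59370689101496 yaw -13.564486694867192 slopes deg [0.41604976 0.43299668 0.07798877 0.10115857] [np.int64(84), np.int64(73), np.int64(118), np.int64(118)]
plate (211, 183, 28, 4) (224.33333333333331, 184.50421940928268) [ 44.75 -31.45] [ 46.38 -32.09]
plate (217, 150, 12, 12) (222.49503546099288, 155.35460992907798) [ 13.72 -32.16] [ 14.7  -32.82]
plate (279, 149, 12, 12) (284.4811715481172, 154.56485355648536) [13.48 31.48] [14.45 32.16]
plate (217, 108, 10, 11) (221.25490196078428, 113.01960784313725) [-28.18 -31.71] [-28.07 -32.36]
plate (282, 107, 9, 12) (285.95785440613025, 112.5) [-28.1   31.97] [-27.99  32.65]
plate (247, 100, 14, 91) (253.5870778267254, 144.06167400881057) [-2.13 -0.21] [ 3.22 -0.12]
plate (206, 93, 31, 4) (220.91806331471133, 94.49348230912476) [-45.43 -31.33] [-45.69 -31.97]
plate (271, 92, 31, 5) (285.4481658692185, 93.76874003189792) [-45.54  31.04] [-45.8   31.71]
```

```bash
python3 - <<'E'
from h import *
cb,yb,cpb=face("base1",.032,(.531,.284),160)
def loc(c,y,p):
    t=np.radians(y);d=(p[:2]-c)*1000;return np.round([d@[np.cos(t),np.sin(t)],d@[-np.sin(t),np.cos(t)]],2)
im=cv2.imread("pics/base1.png").astype(int); m=(im.max(2)<195).astype(np.uint8)*255
cs,_=cv2.findContours(m,cv2.RETR_LIST,cv2.CHAIN_APPROX_NONE)
for c in cs:
    x,y,w,h=cv2.boundingRect(c)
    if 200<x<310 and 60<y<205 and 8<w<30:
        M=cv2.moments(cv2.convexHull(c));u=M['m10']/M['m00'],M['m01']/M['m00']
        print((x,y,w,h),u,[loc(cb,yb,onz(cpb,*u,z)) for z in(.032,.04,.05)])
# expected silhouette centre of a r=6/4 cylinder with tapered tip
t=np.radians(yb)
for x,r in((-52,6),(52,4)):
    pts=[]
    for z,rr in((.032,r),(.044,r),(.05,r*.6)):
        for a in np.linspace(0,6.28,40):
            l=np.array([x+rr*np.cos(a),rr*np.sin(a)])/1000
            w=cb+[l[0]*np.cos(t)-l[1]*np.sin(t),l[0]*np.sin(t)+l[1]*np.cos(t)]
            pts.append(proj(cpb,[*w,z]))
    M=cv2.moments(cv2.convexHull(np.float32(pts)));print("expected",M['m10']/M['m00'],M['m01']/M['m00'])
E
```

```text
base1 cen [531.78885726 285.63671631] size 144.32699001509127 94.61795939979714 yaw -0.8396973324580577 slopes deg [-0.01026213  0.7139088   0.02195502  0.12036662] [np.int64(79), np.int64(69), np.int64(113), np.int64(114)]
(248, 184, 14, 13) (254.22005208333331, 189.98307291666666) [array([52.47, -0.1 ]), array([50.11, -0.11]), array([47.17, -0.13])]
(244, 78, 19, 21) (253.04215196894063, 88.11924570160842) [array([-51.94,   0.  ]), array([-5.145e+01, -1.000e-02]), array([-5.084e+01, -3.000e-02])]
expected 253.048333604931 87.41156858938717
expected 254.3386702515966 191.31224205214093
```

```bash
cat >> h.py <<'E'
def err(p,yawdeg):
    tp=np.array(readout.read_tool_pos()); z=rot(readout.read_eef_rot()).as_matrix()
    yw=np.degrees(np.arctan2(z[1,2],z[0,2]))-90
    print("err mm",np.round((tp-p)*1000,2),"yaw",round(yw,2),"want",yawdeg,"tilt",np.round(np.degrees(z[:2,1]),2),"F",np.round(readout.read_wrist_force(),1),"t",readout.read_time_s())
    return tp-p
PL=np.array([.4722,.0962]);PY=-13.55
BA=np.array([.5317,.2856]);BY=-0.85
E
python3 - <<'E'
from h import *
eoat.set_gripper(.05,60)
q=quat(tool(np.radians(PY+90)))
p=np.array([*PL,.13]); ctrl.movep(p,q); ctrl.dwell(.2); e=err(p,PY)
c=p-e; ctrl.movel(c,q,feed=.05); ctrl.dwell(.2); e2=err(p,PY)
g=np.array([*PL,.0665]); print(ctrl.movel(g-e-e2,q,feed=.06,guard=15)); ctrl.dwell(.2); err(g,PY)
im=eyes.read_camera("wrist");cv2.imwrite("pics/g1.png",im[:,:,::-1])
im=eyes.read_camera("side");cv2.imwrite("pics/g1s.png",cv2.resize(im[150:300,200:400,::-1],None,fx=3.5,fy=3.5))
E
```

```text
err mm [ 2.71 -0.16  2.81] yaw -13.58 want -13.55 tilt [0.32 0.01] F [ 0.2 -0.8  1. ] t 4.3833
err mm [-2.61  0.14 -2.73] yaw -13.55 want -13.55 tilt [0.01 0.  ] F [ 0.2  0.5 -0. ] t 4.8333
False
err mm [0.29 0.04 0.43] yaw -13.55 want -13.55 tilt [0.06 0.  ] F [0.3 0.2 0.5] t 6.2
```

View pics/g1.png

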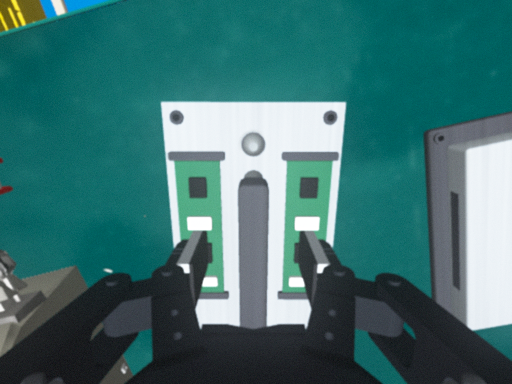

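View pics/g1s.png

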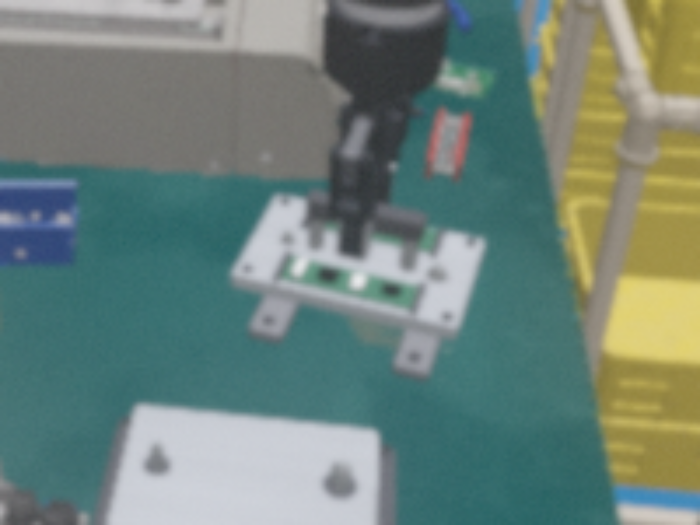

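```bash
python3 - <<'E'
from h import *
q=quat(tool(np.radians(PY+90)))
ctrl.dwell(.3);err(np.array([*PL,.0665]),PY)
eoat.set_gripper(0.0,70); ctrl.dwell(.2); print(readout.read_width()); err(np.array([*PL,.0665]),PY)
p0=np.array(readout.read_tool_pos())
for dz in(.006,.03,.10):
    print(ctrl.movel(p0+[0,0,dz],q,feed=.05 if dz<.05 else .1,guard=25)); err(p0+[0,0,dz],PY)
ctrl.dwell(.3);err(p0+[0,0,.1],PY);print(readout.read_wrist_torque(),readout.read_width())
im=eyes.read_camera("wrist");cv2.imwrite("pics/l1.png",im[:,:,::-1]);
np.savez("pics/l1.npz",tp=readout.read_tool_pos(),tq=readout.read_eef_rot())
im=eyes.read_camera("side");cv2.imwrite("pics/l1s.png",cv2.resize(im[120:300,200:400,::-1],None,fx=3.2,fy=3.2))
E
```

```text
err mm [-0.1   0.01 -0.06] yaw -13.55 want -13.55 tilt [-0. -0.] F [ 0.1  0.7 -0.6] t 6.6
0.012727040460312164
err mm [0.04 0.23 0.1 ] yaw -13.54 want -13.55 tilt [0.02 0.03] F [-0.4  1.5  1.4] t 7.2167
False
err mm [-0.72 -0.18 -0.67] yaw -13.55 want -13.55 tilt [-0.1  -0.02] F [ 0.4 -0.3 -6.2] t 7.4917
False
err mm [0.17 0.04 0.32] yaw -13.55 want -13.55 tilt [0.03 0.  ] F [-0.2 -0.7 -5. ] t 8.125
False
err mm [-0.46 -0.03 -0.74] yaw -13.55 want -13.55 tilt [-0.08 -0.01] F [-0.1  0.9 -4.8] t 8.975
err mm [-0.44 -0.03 -0.73] yaw -13.55 want -13.55 tilt [-0.08 -0.  ] F [ 0.2  0.  -4.6] t 9.275
[-0.01213133 -0.0185716  -0.0678015 ] 0.012877978462964798
```

View pics/l1.png

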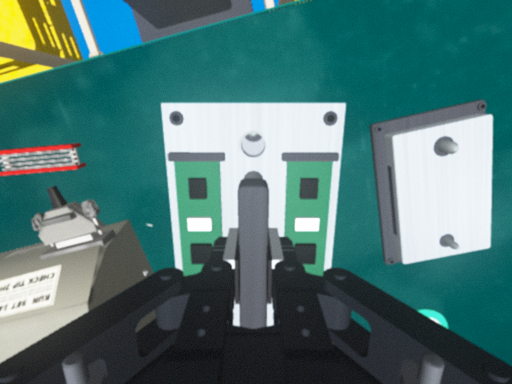

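View pics/l1s.png

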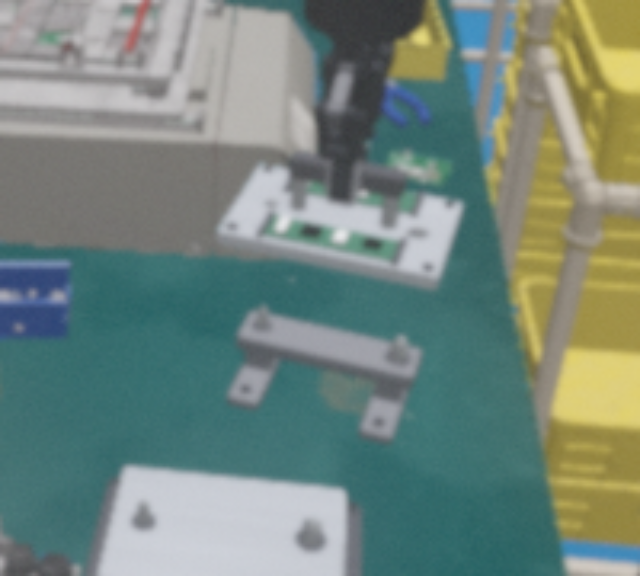

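```bash
python3 - <<'E'
from h import *
q=quat(tool(np.radians(BY+90)))
p=np.array([*BA,.165]); ctrl.movel(p,q,feed=.1); ctrl.dwell(.5); err(p,BY)
p=np.array([*BA,.0825]); print(ctrl.movel(p,q,feed=.08,guard=12)); ctrl.dwell(.5); err(p,BY)
print(readout.read_width())
im=eyes.read_camera("wrist");cv2.imwrite("pics/b1.png",cv2.resize(im[90:240,150:360,::-1],None,fx=3.5,fy=3.5,interpolation=cv2.INTER_CUBIC))
im=eyes.read_camera("side");cv2.imwrite("pics/b1s.png",cv2.resize(im[200:340,200:340,::-1],None,fx=4,fy=4))
im=eyes.read_camera("scene");cv2.imwrite("pics/b1c.png",cv2.resize(im[120:240,160:290,::-1],None,fx=4.5,fy=4.5))
E
```

```text
err mm [-0.02 -0.02  0.01] yaw -0.85 want -0.85 tilt [ 0. -0.] F [ 0.1 -0.2 -4.5] t 12.0083
False
err mm [-0.01 -0.02  0.01] yaw -0.85 want -0.85 tilt [ 0. -0.] F [-0.3  0.9 -4. ] t 13.6917
0.012616482403334945
```

View pics/b1.png

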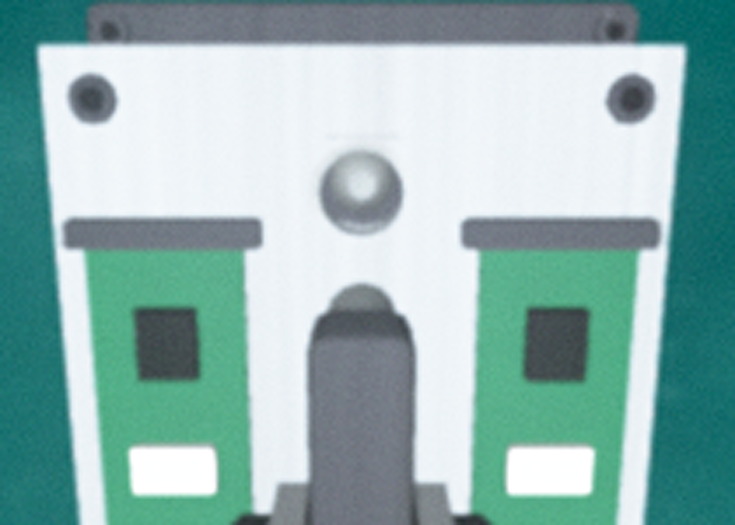

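View pics/b1s.png

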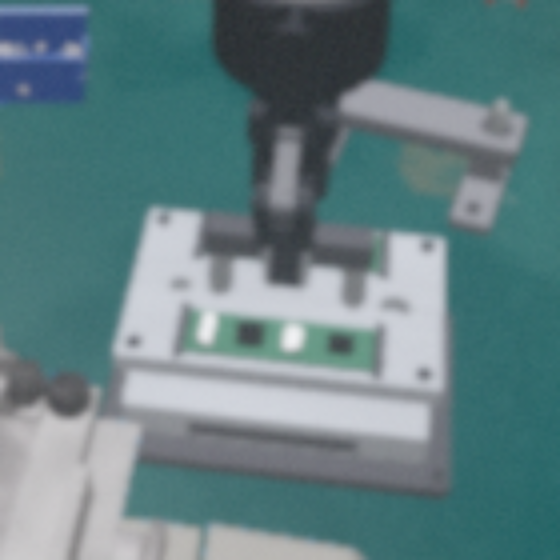

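View pics/b1c.png

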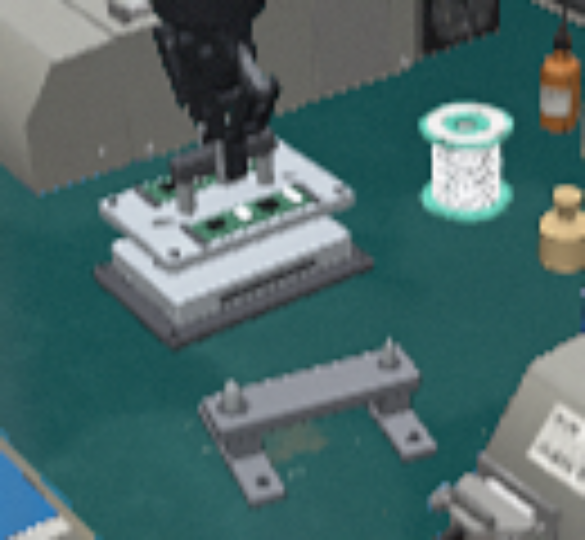

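```bash
python3 - <<'E'
from h import *
q=quat(tool(np.radians(BY+90)))
for z in(.074,.068,.0605):
    p=np.array([*BA,z]); g=ctrl.movel(p,q,feed=.03,guard=8); ctrl.dwell(.3); print(z,g); err(p,BY)
    print("M",np.round(readout.read_wrist_torque(),2))
    if g: break
E
```

```text
0.074 False
err mm [0.18 0.06 0.25] yaw -0.85 want -0.85 tilt [0.03 0.01] F [-0.3  0.6 -4.3] t 14.575
M [-0.01 -0.01  0.04]
0.068 False
err mm [0.11 0.04 0.16] yaw -0.85 want -0.85 tilt [0.02 0.01] F [-0.  -0.3 -4.4] t 15.225
M [-0.02 -0.06 -0.  ]
0.0605 False
err mm [0.09 0.05 0.18] yaw -0.85 want -0.85 tilt [0.01 0.01] F [-1.   0.5 -4.7] t 15.925
M [-0.02 -0.01 -0.03]
```

Entered freely. Now the last 2 mm to contact.

```bash
python3 - <<'E'
from h import *
q=quat(tool(np.radians(BY+90)))
p=np.array([*BA,.0560]); g=ctrl.movel(p,q,feed=.01,guard=14); print(g); ctrl.dwell(.4); err(p,BY)
print(readout.read_tool_pos(),"M",np.round(readout.read_wrist_torque(),2),readout.read_width())
im=eyes.read_camera("wrist");cv2.imwrite("pics/d1.png",cv2.resize(im[:,:,::-1],(800,600)))
im=eyes.read_camera("side");cv2.imwrite("pics/d1s.png",cv2.resize(im[200:340,200:340,::-1],None,fx=4,fy=4))
im=eyes.read_camera("scene");cv2.imwrite("pics/d1c.png",cv2.resize(im[120:240,160:290,::-1],None,fx=4.5,fy=4.5))
E
```

```text
False
err mm [0.35 0.15 2.61] yaw -0.84 want -0.85 tilt [0.1  0.03] F [-4.4 -1.6  4.7] t 16.925
[0.53204693 0.28574989 0.05860851] M [-0.35  0.83  0.03] 0.01282920087626927
```

View pics/d1s.png

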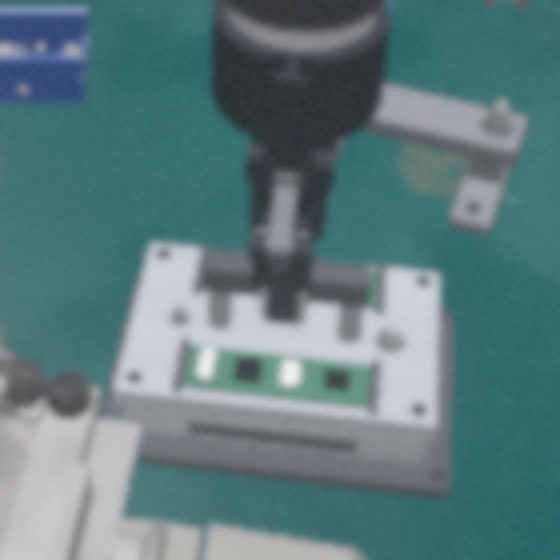

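View pics/d1c.png

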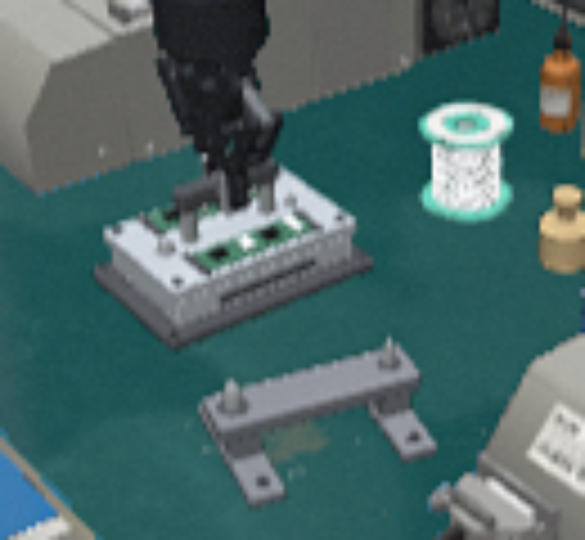

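```bash
python3 - <<'E'
from h import *
q=quat(tool(np.radians(BY+90)))
t=np.array(readout.read_tool_pos()); p=np.array([*BA,.0583])
ctrl.movel(p,q,feed=.02); ctrl.dwell(.3); err(p,BY); print("M",np.round(readout.read_wrist_torque(),2))
eoat.set_gripper(.05); ctrl.dwell(.3); print(readout.read_width()); err(p,BY)
p=np.array([*BA,.11]); ctrl.movel(p,q,feed=.06,guard=10); ctrl.dwell(.2); err(p,BY)
print(readout.read_time_s())
view(BA,BY,.20,"fin",.04)
im=cv2.imread("pics/fin.png");cv2.imwrite("pics/finz.png",cv2.resize(im,(800,600)))
im=eyes.read_camera("side");cv2.imwrite("pics/fs.png",cv2.resize(im[200:340,180:340,::-1],None,fx=4.5,fy=4.5))
im=eyes.read_camera("scene");cv2.imwrite("pics/fc.png",cv2.resize(im[120:290,150:350,::-1],None,fx=3.5,fy=3.5))
face("fin",.042,BA)
E
```

```text
err mm [0.46 0.22 0.33] yaw -0.85 want -0.85 tilt [0.06 0.03] F [-0.2  0.1  0.1] t 17.6417
M [ 0.   -0.02  0.01]
0.049993855684780424
err mm [-0.02  0.01  0.  ] yaw -0.85 want -0.85 tilt [ 0. -0.] F [-0.3  0.2  0.6] t 18.3833
err mm [-0.4  -0.15 -0.7 ] yaw -0.85 want -0.85 tilt [-0.07 -0.03] F [-0.3 -0.4 -0.3] t 19.5917
19.5917
fin [0.57040151 0.28474981 0.19787103] [0.5716956  0.28500661 0.2       ] 20.3167 [-0.37327014 -0.09725209 -0.57270621]
fin cen [532.11861695 285.62626665] size 149.43138045017503 100.13573087086046 yaw -0.8827512824842644 slopes deg [-0.04370333  0.34011251  0.0166283   0.07579455] [np.int64(83), np.int64(72), np.int64(116), np.int64(116)]
```

View pics/finz.png

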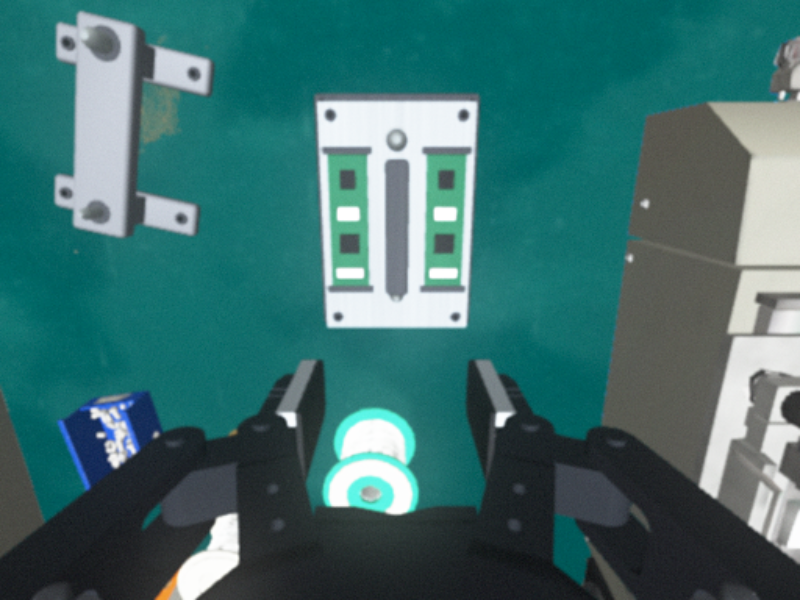

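View pics/fs.png

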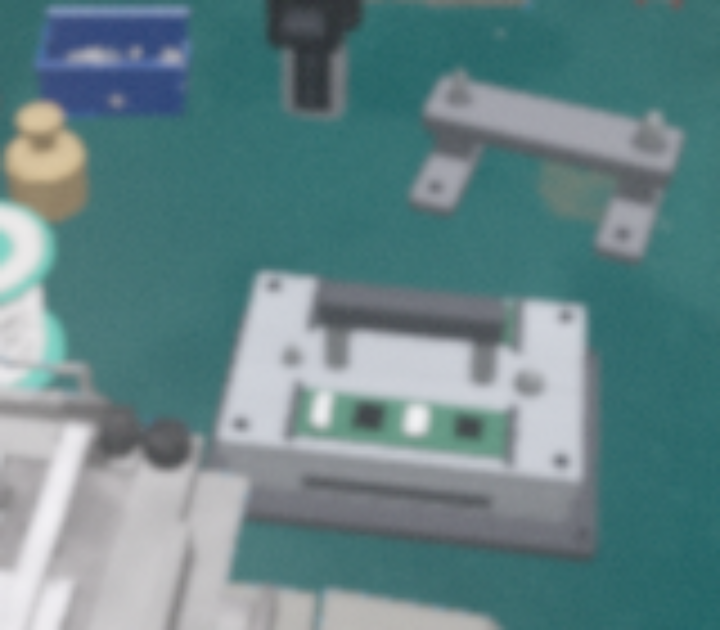

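View pics/fc.png

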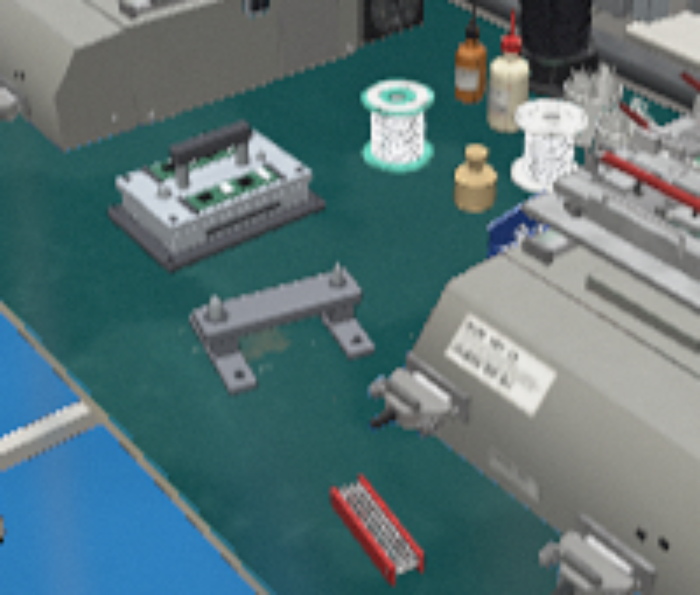

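The plate lies flat and home: at z = 0.042 its top face measures 149.4 x 100.1 mm, at the base's centre and yaw. Both dowels show through the holes, and the bystanders have not moved.

```bash
python3 - <<'E'
from h import *
ctrl.dwell(.3); print(readout.read_qd(),readout.read_time_s()); sign_off()
E
```

```text
[ 0.00034885 -0.00034751  0.00274576  0.00096258  0.00079722 -0.00075331] 20.7167
the job is handed in; nothing more can be done
```

The fixture plate now sits fully home and flat on the machine base. I lifted it straight up off the stand, carried it level, and lowered it in the gripper, large hole over large dowel. I let go only once it was down, and handed in at 20.7 s.

- **Seating height:** contact came with the TCP at 58.6 mm, against 58.5 mm predicted. The force change was about 9 N, and I eased it to almost nothing before opening the gripper.
- **Final position:** with the arm clear, the plate's top face measured 149.4 x 100.1 mm at its seated height, which fits a flat plate. Its centre is within about 0.4 mm of the base's and its yaw within 0.1°. Both dowels show in their holes.
- **Bystanders:** the hex-key holder, brass weight and solder reel look untouched in the final pictures. I compared them by eye only.
- **Disagreements:** some position readings just after a move were 1–3 mm off because the arm was still settling, and they cleared after a short wait. During the pre-grasp measurement the base's two dowels appeared about 1 mm off along x, in opposite directions, so I used the centre of the base's outline instead.

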